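# Pack the serviced pump parts and put the check weights away

### The arm

A 6-joint arm with a two-finger parallel gripper is mounted at the origin on the work surface. World frame = base frame: x ahead of the robot, y to its left, z up, the work surface at z = 0. Lengths are in m, angles in rad, forces in N, time in s.
With the tool pointing down it reaches from about 0.25 to 0.775 m from the base axis. Payload 4 kg.
Tool frame: the origin (TCP) lies between the finger pads; the fingertips stand 22 mm ahead of it and the grasp point (between the pads) lies 3 mm ahead of it; z points along the fingers, y is the line along which they close (so a half turn about z gives the same grasp; the last joint's range is limited). The gripper opens to 94 mm and grips with 3 to 60 N. Pads are 16 mm wide; open, the fingers measure 119 mm over their backs; the gripper's body (75 mm by 177 mm) begins 78 mm behind the grasp point.
Start: joints at [1.05, 0.087, 1.371, -0, 1.684, -0.103], TCP at [0.223, 0.503, 0.228] pointing down, gripper open.
Joint ranges: [-3.1, 3.1], [-0.76, 2.03], [0.27, 2.55], [-1.08, 4.22], [0.17, 2.65], [-2.57, 2.57]. Speed limits (rad/s): [2.79, 2.79, 3.14, 3.14, 3.14, 3.14].

### API

Orientations are given as [roll, pitch, yaw] about the fixed x, y, z axes, in that order (R = Rz(yaw) Ry(pitch) Rx(roll)).
In Python, from plant import env, camrig gives the robot as it stands (env), with the cameras (camrig).
- The arm moves only by the tool hand_motion, called after "Emit:" in YAML: its name, and indented under it one key for each argument. Schema: {"type":"object","properties":{"moves":{"type":"string"},"finger_gap":{"type":"number"},"grip_force":{"type":"number"},"only":{"type":"string"},"quiet":{"type":"boolean"},"lines":{"type":"string"}},"required":["moves"],"additionalProperties":false}. moves is a string of 1 to 20 rows, parted by semicolons, with the numbers parted by commas; each row has 6 numbers: dx, dy, dz in a scale on which 1.0 is 0.6 m, then a rotation vector rx, ry, rz in shares of 90 degrees (1.0 is 90 degrees); each row is the pose to reach, as a shift and turn from the pose commanded when the call began, along the tool's axes at that moment; what a row does not reach only later rows make up. A row lasts 1/8 s, in which the tool goes at most 0.0625 m and 0.188 rad, less where a joint would pass 70% of its speed; a pose out of reach is approached as far as the arm can. finger_gap is the finger opening in m, set as the call begins (left out keeps the last). The fingers move at their own pace and stop on an object; grip_force is the grip in N (left out, the last holds). Time passes only in rows, so rows that do not move let the fingers close. The tool returns the time, the measured TCP pose, the force, the opening and the grip force at its end. only (a regular expression) keeps the lines of the reply that match it, lines (a string "A,B") keeps lines A to B, and quiet returns only ok. A shift or turn number past 1, either way, is cut back to 1. Input that does not fit is refused with a message, and nothing moves.
- env.state(): the state, without advancing time (a new reading comes with each control period).
- camrig.capture(name): name is "side" or "top" or "wrist"; returns the picture (384x512x3 uint8, red, green, blue); there is no depth.
- camrig.camera_params(name): a dict with "fx", "fy", "cx", "cy" (pixels), "k1" (the pictures are not rectified: a ray, as slopes to the right and down, at radius r is drawn at 1 + k1 r^2 times it, then the intrinsics apply), "R" (3x3) and "t" (3): a world point X has camera coordinates R X + t. Camera axes: x right, y down, z forward; pixel columns grow to the right and rows downward; lengths in m; the calibration is good to about 2 mm. A picture is of the moment at which its call begins: read the wrist's pose just before it. camera_params takes no time and is no camera call; for the wrist camera it gives the pose at the moment of the call.
- env.sign_off(): hands the job in; it is judged then, once.
The state is a dict: "time": time; "q": joint angles; "qd": joint speeds; "joint_efforts": joint torques, N m; "tool_pos": TCP position; "ee_rot": TCP orientation; "contact_force": force on the tool from outside, world axes, zero at the start; "moment": the same for the moment, N m; "opening": finger opening in m; "finger_force": force on a finger pad.
Only numpy, scipy, OpenCV 4.12 (cv2) and the standard library are available. Lean on these libraries where they do the work, as an engineer would, in place of code of your own. Each camera call takes 0.05 s, during which the arm holds its last target. There are 200 camera calls.

### The job

The serviced pump parts have been weighed and now go back to stores: pack all of them flat in the blue tote, heaviest lowest - first every steel pump head on the floor of the tote, then every grey plastic cover on top of the heads, and last the white gasket frame on top of a cover - setting the steel heads down without dropping them. Return each steel check weight, upright, to its own pocket of the aluminium rack, the one that matches its size, at any time; leave the beaker, the jar and the spanner alone.

Things in the scene. Friction and masses are not known exactly. Their poses are not given: they have to be found in the camera images.
- tote: the blue open-topped tote, fixed to the bench: 200 (its x) by 120 (its y) by 75 mm high outside, walls and floor 5 mm thick, so 190 by 110 mm inside with the floor 5 mm above the bench. Origin: centre of its underside; x along its length, z up. Its length roughly follows world x
- rack: the aluminium rack for the check weights, fixed to the bench: a block 161 (its x) by 71 (its y) by 16 mm high with three square pockets in a row along its x, each as deep as 8 mm and 5 mm wider than its weight. Origin: centre of its underside; z up
- pocket_small (a point): centre of the floor of the smallest (-x end) pocket of the rack, which belongs to the small check weight: a square pocket 31 by 31 mm, 8 mm deep. The floor is 8 mm above the bench
- pocket_medium (a point): centre of the floor of the middle pocket of the rack, which belongs to the medium check weight: a square pocket 39 by 39 mm, 8 mm deep. The floor is 8 mm above the bench
- pocket_large (a point): centre of the floor of the largest (+x end) pocket of the rack, which belongs to the large check weight: a square pocket 51 by 51 mm, 8 mm deep. The floor is 8 mm above the bench
- head1: a stainless steel pump head: a plain solid block 50 (its x) by 40 (its y) by 32 mm high, about 0.5 kg, with dark bolt heads flush in its top. Heaviest of the parts. Origin: centre of its underside; z up. There are two or three heads
- head2: a stainless steel pump head: a plain solid block 50 (its x) by 40 (its y) by 32 mm high, about 0.5 kg, with dark bolt heads flush in its top. Heaviest of the parts. Origin: centre of its underside; z up. There are two or three heads
- head3: a stainless steel pump head: a plain solid block 50 (its x) by 40 (its y) by 32 mm high, about 0.5 kg, with dark bolt heads flush in its top. Heaviest of the parts. Origin: centre of its underside; z up. There are two or three heads
- cover1: a grey plastic cover: a light flat rounded slab 56 (its x) by 48 (its y) by 18 mm high with dark slots flush in its top, about 45 g. Origin: centre of its underside; z up. There are one or two covers
- cover2: a grey plastic cover: a light flat rounded slab 56 (its x) by 48 (its y) by 18 mm high with dark slots flush in its top, about 45 g. Origin: centre of its underside; z up. There are one or two covers
- gasket: the white plastic gasket: a rigid square frame 46 by 46 by 8 mm high, with a 22 mm square opening in its middle, 20 g. Origin: centre of its underside; z up
- weight_small: the small check weight: a plain steel cylinder 26 mm in diameter and 24 mm high with a knob 12 mm in diameter on top, 36 mm high in all, 100 g, standing on the bench. Origin: centre of its underside; z up. Two or three of the three weights are there
- weight_medium: the medium check weight: a plain steel cylinder 34 mm in diameter and 29 mm high with a knob 16 mm in diameter on top, 43 mm high in all, 200 g, standing on the bench. Origin: centre of its underside; z up. Two or three of the three weights are there
- weight_large: the large check weight: a plain steel cylinder 46 mm in diameter and 38 mm high with a knob 20 mm in diameter on top, 54 mm high in all, 500 g, standing on the bench. Origin: centre of its underside; z up. Two or three of the three weights are there
- beaker: bystander: a glass beaker, 68 mm across and 70 mm high, at the far edge of the work. Origin: centre of its underside
- jar: bystander: a jar with a blue cap, 60 mm across and 75 mm high, at the far edge of the work. Origin: centre of its underside
- spanner: bystander: a spanner 160 mm long lying at the far edge of the work, roughly along world y

How it is judged:
By the outcome, as a careful person would: the job done as asked, in the order asked, and still so for the second after the job is handed in, with the robot touching nothing.
Of head1, head2, head3 only 2 to 3 are there at a start; the rules pass over those that are not, and their reading is None.
Of cover1, cover2 only 1 to 2 are there at a start; the rules pass over those that are not, and their reading is None.
Of weight_small, weight_medium, weight_large only 2 to 3 are there at a start; the rules pass over those that are not, and their reading is None.
At some moment in a run one of weight_small, weight_medium, weight_large may be knocked a few centimetres aside while the robot is not near it.
It also fails if it takes over 210 s, if anything falls off the work surface, if the arm or the gripper's body presses on something with over 40 N, if the wrist force passes 120 N, or if a joint passes its speed limit or range.

## Working session

There is one attempt and no reset: what is moved stays moved. The work goes in short steps, Python scripts to look and compute and a tool call to move; the robot and the scene stay as the last step left them, time stands still between calls to the robot, and variables do not carry over. Pictures are saved under pics/ and viewed, at most 16 in all, crops included, and the job is handed in when it is done.

```bash
ls; mkdir -p pics; python3 - <<'E'
from plant import env, camrig
import cv2
for n in("top","side","wrist"):
    im=camrig.capture(n); cv2.imwrite(f"pics/{n}0.png",im[:,:,::-1])
    p=camrig.camera_params(n); print(n,p)
print(env.state())
E
```

```text
pics
plant.py
top {'fx': 377.41024505700597, 'fy': 377.41024505700597, 'cx': 262.46412782300996, 'cy': 197.03375311884264, 'k1': -0.04461381194082589, 'R': array([[ 0.027136  , -0.99955916,  0.01204703],
       [-0.99712052, -0.02791957, -0.07050649],
       [ 0.07081176, -0.01009907, -0.99743857]]), 't': array([-0.05463513,  0.60863465,  0.8416146 ])}
side {'fx': 395.9935518790349, 'fy': 395.9935518790349, 'cx': 257.69350775184995, 'cy': 191.53640348469597, 'k1': -0.027858653218517205, 'R': array([[ 7.04805944e-01, -7.09400107e-01, -2.63352567e-04],
       [-4.12487063e-01, -4.09513663e-01, -8.13727831e-01],
       [ 5.77150764e-01,  5.73628841e-01, -5.81246030e-01]]), 't': array([-0.43121879,  0.28089387,  0.81846176])}
wrist {'fx': 304.29633744912405, 'fy': 304.29633744912405, 'cx': 253.6972547717352, 'cy': 192.05702720594934, 'k1': -0.05953416244082273, 'R': array([[ 0.40549832,  0.91409291, -0.0022956 ],
       [ 0.88375282, -0.39139508,  0.25649725],
       [ 0.23356383, -0.10603795, -0.96654223]]), 't': array([-0.5483735 , -0.02749312,  0.39036568])}
{'time': 0.15, 'q': array([ 1.04989082e+00,  8.77701471e-02,  1.37190693e+00,  1.52751589e-05,
        1.68360939e+00, -1.03089443e-01]), 'qd': array([ 0.00090175, -0.00143044, -0.0047406 , -0.00068638, -0.00011642,
        0.00042847]), 'joint_efforts': array([ 1.76270398e-03, -3.40637791e+01, -3.02791965e+01,  7.18061021e-02,
        3.05821595e-02, -1.28451234e-04]), 'tool_pos': array([0.22296939, 0.50234862, 0.22658136]), 'ee_rot': array([-3.13990939e+00, -1.89406014e-04,  2.72377814e+00]), 'contact_force': array([1.20945273, 0.18148259, 0.11253157]), 'moment': array([ 0.05140943,  0.00436507, -0.04363456]), 'finger_force': 0.0, 'opening': 0.09365580811537588}
```

```bash
python3 -c "
import cv2
a=cv2.imread('pics/top0.png');cv2.imwrite('pics/top0b.png',cv2.resize(a,(800,600),interpolation=cv2.INTER_CUBIC))"
```

```text
(no output)
```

View pics/top0b.png

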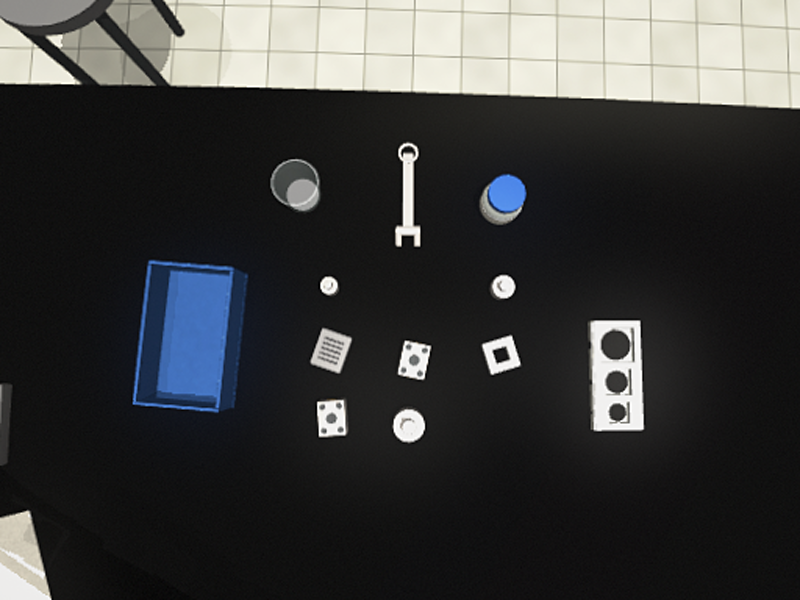

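View pics/side0.png

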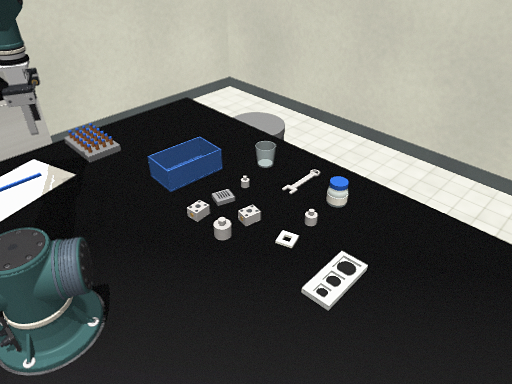

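The top view (scaled 1.5625×) shows two heads at (331,418) and (414,360), one cover (330,351), the gasket (501,355), and three weights: large (408,425), medium (503,287), small (329,286). The tote is on the left (190,336) and the rack on the right (617,376).

```bash
cat > h.py <<'E'
import numpy as np, cv2
from plant import env, camrig
from scipy.spatial.transform import Rotation as Ro
def grab(n, save=None):
    p=camrig.camera_params(n); im=camrig.capture(n)
    if save: cv2.imwrite(f"pics/{save}.png",im[:,:,::-1])
    return im,p
def und(p,uv):
    K=np.array([[p['fx'],0,p['cx']],[0,p['fy'],p['cy']],[0,0,1]])
    return cv2.undistortPoints(np.float64(uv).reshape(-1,1,2),K,np.array([p['k1'],0,0,0]))[:,0]
def rays(p,uv):
    d=np.c_[und(p,uv),np.ones(len(und(p,uv)))]@p['R']
    return -p['R'].T@p['t'], d
def plane(p,uv,z):
    c,d=rays(p,uv); return c+d*((z-c[2])/d[:,2])[:,None]
def proj(p,X):
    K=np.array([[p['fx'],0,p['cx']],[0,p['fy'],p['cy']],[0,0,1]])
    return cv2.projectPoints(np.float64(X).reshape(-1,1,3),cv2.Rodrigues(p['R'])[0],p['t'],K,np.array([p['k1'],0,0,0]))[0][:,0]
def tri(obs):
    """obs: list of (p,uv) -> point by least squares over rays"""
    A=np.zeros((3,3));b=np.zeros(3);L=[]
    for p,uv in obs:
        c,d=rays(p,[uv]);d=d[0]/np.linalg.norm(d[0]);M=np.eye(3)-np.outer(d,d);A+=M;b+=M@c;L.append((c,M))
    X=np.linalg.solve(A,b); return X,max(np.linalg.norm(M@(X-c)) for c,M in L)
def blobs(im,thr=90,amin=30):
    g=cv2.cvtColor(im,cv2.COLOR_RGB2GRAY)
    cs,_=cv2.findContours((g>thr).astype(np.uint8),cv2.RETR_EXTERNAL,cv2.CHAIN_APPROX_NONE)
    return [c for c in cs if cv2.contourArea(c)>amin]
E
python3 - <<'E'
from h import *
im=cv2.imread('pics/top0.png')[:,:,::-1].copy();p=camrig.camera_params('top')
for c in blobs(im,90):
    (u,v),(w,h),a=cv2.minAreaRect(c)
    if v<80: continue
    q=cv2.boxPoints(((u,v),(w,h),a))
    P=plane(p,[(u,v)],0.03)[0];Q=plane(p,q,0.03)
    e=Q[1]-Q[0];e2=Q[2]-Q[1]
    print(np.round((u,v,w,h)),P[:2].round(3),np.round([np.linalg.norm(e),np.linalg.norm(e2)],3),np.degrees(np.arctan2(e[1],e[0])).round(1))
b=((im[:,:,2]>im[:,:,0]+40.)&(im[:,:,2]>90)).astype(np.uint8)
for c in cv2.findContours(b,0,2)[0]:
    if cv2.contourArea(c)>500:
        r=cv2.minAreaRect(c);q=cv2.boxPoints(r);print('tote',q.round(0).tolist(),plane(p,q,0.075)[:,:2].round(3).tolist(),plane(p,q,0.0)[:,:2].round(3).tolist())
T=env.state();R=Ro.from_euler('xyz',T['ee_rot']).as_matrix();print(R.round(3))
w=camrig.camera_params('wrist');c=-w['R'].T@w['t'];print(R.T@(c-T['tool_pos']),(w['R']@R).round(3))
E
```

```text
[ 16. 355.  56.  32.] [0.238 0.506] [0.075 0.124] -87.4
[261. 272.  20.  20.] [ 0.441 -0.039] [0.045 0.044] -88.5
[212. 268.  23.  18.] [0.448 0.071] [0.04  0.051] -88.4
[265. 230.  17.  23.] [ 0.535 -0.045] [0.051 0.039] -9.7
[320. 227.  21.  21.] [ 0.546 -0.171] [0.047 0.048] -70.2
[211. 224.  21.  24.] [0.545 0.075] [0.055 0.047] -16.4
[394. 240.  70.  33.] [ 0.52  -0.339] [0.077 0.16 ] -87.6
[210. 182.  11.  10.] [0.639 0.082] [0.023 0.025] -88.4
[322. 183.  14.  15.] [ 0.645 -0.171] [0.034 0.032] -88.3
[124. 215.  40.  87.] [0.56  0.274] [0.196 0.092] -2.8
[ 96. 226. 102.  47.] [0.533 0.337] [0.107 0.233] -62.8
[122. 170.  52.   2.] [0.663 0.284] [0.004 0.121] -1.3
[321. 127.  30.  28.] [ 0.775 -0.168] [0.065 0.071] -88.1
[188. 118.  32.  30.] [0.787 0.139] [0.069 0.075] -88.5
[260. 124.  66.  15.] [ 0.778 -0.029] [0.035 0.155] -88.2
tote [[84.0, 258.0], [94.0, 165.0], [149.0, 170.0], [139.0, 264.0]] [[0.464, 0.34], [0.666, 0.33], [0.657, 0.208], [0.456, 0.22]] [[0.456, 0.374], [0.677, 0.363], [0.667, 0.23], [0.447, 0.243]]
[[-0.914  0.406 -0.001]
 [ 0.406  0.914 -0.001]
 [ 0.    -0.002 -1.   ]]
[ 0.07369741 -0.00063884 -0.15650181] [[ 0.     1.     0.001]
 [-0.966  0.    -0.257]
 [-0.257 -0.001  0.966]]
```

View pics/wrist0.png

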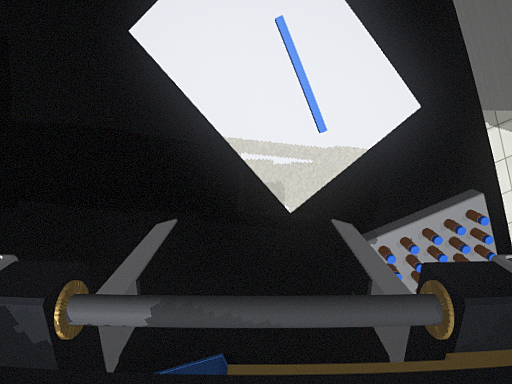

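The wrist view shows only the paper and the vial rack, with the fingers along the bottom edge. I'll bring the camera over the parts with yaw turned to π, so the fingers close along world y.

Careful with the scale: shifts go in shares of 0.6 m and turns go in shares of 90 degrees. That gives: -0.425 m / 0.6 = -0.7083, -0.405 m / 0.6 = -0.675, -0.418 rad / 1.5708 = -0.2661.

Emit:
hand_motion:
  moves: "-0.25,-0.1667,-0.0833,0,0,-0.1273;-0.25,-0.1667,-0.0833,0,0,-0.1273;-0.675,-0.7083,-0.1167,0,0,-0.2661;-0.675,-0.7083,-0.1167,0,0,-0.2661;-0.675,-0.7083,-0.1167,0,0,-0.2661;-0.675,-0.7083,-0.1167,0,0,-0.2661;-0.675,-0.7083,-0.1167,0,0,-0.2661;-0.675,-0.7083,-0.1167,0,0,-0.2661;-0.675,-0.7083,-0.1167,0,0,-0.2661;-0.675,-0.7083,-0.1167,0,0,-0.2661;-0.675,-0.7083,-0.1167,0,0,-0.2661;-0.675,-0.7083,-0.1167,0,0,-0.2661;-0.675,-0.7083,-0.1167,0,0,-0.2661;-0.675,-0.7083,-0.1167,0,0,-0.2661"
  finger_gap: 0.068

```text
time: 1.9
tool_pos: [0.4207, -0.049, 0.2976]
ee_rot: [3.141, 0.0, -3.139]
contact_force: [-0.1, 0.9, -0.2]
opening: 0.0683
finger_force: 0.0
```

```bash
python3 - <<'E'
from h import *
im,p=grab('wrist','w1'); import pickle; pickle.dump((im,p),open('w1.pkl','wb'))
print(env.state()['tool_pos'],env.state()['ee_rot'])
E
```

```text
[ 0.42075522 -0.04912887  0.29758608] [ 3.14153603e+00  3.66007005e-04 -3.13944104e+00]
```

View pics/w1.png

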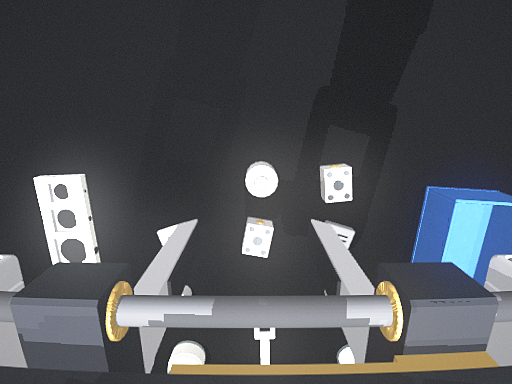

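The wrist view shows the large weight at (262,180), head B at (258,238), head A at (336,184), part of the rack at (67,218), and the tote at the right. The fingers hide the rest. I'll take a second view, shifted +y.

In the tool's units: 0.12 m / 0.6 = 0.2, 0.0625 m / 0.6 = 0.1042.

Emit:
hand_motion:
  moves: "0,0.1042,0,0,0,0;0,0.2,0,0,0,0;0,0.2,0,0,0,0;0,0.2,0,0,0,0;0,0.2,0,0,0,0"

```text
time: 2.58
tool_pos: [0.4209, 0.0689, 0.2974]
ee_rot: [-3.141, 0.0, 3.14]
contact_force: [-0.9, 0.4, -0.3]
opening: 0.0676
finger_force: 0.0
```

```bash
cat >> h.py <<'E'
def bolts(im,roi):
    """dark bolt centres inside a bright top; roi=(u,v,r). returns centre bolt, corner bolts"""
    g=cv2.cvtColor(im,cv2.COLOR_RGB2GRAY); u,v,r=roi
    s=8; x0,y0=int(u-r),int(v-r); sub=cv2.resize(g[y0:y0+2*r,x0:x0+2*r],None,fx=s,fy=s,interpolation=cv2.INTER_CUBIC)
    m=(sub<150).astype(np.uint8)
    n,l,st,ce=cv2.connectedComponentsWithStats(m)
    o=[(st[i,4],(ce[i]+.5)/s-.5+[x0,y0]) for i in range(1,n) if st[i,4]>2*s*s and st[i,0]>0 and st[i,1]>0 and st[i,0]+st[i,2]<sub.shape[1] and st[i,1]+st[i,3]<sub.shape[0]]
    return sorted(o,key=lambda t:-t[0])
E
python3 - <<'E'
from h import *
import pickle
im,p=grab('wrist','w2'); pickle.dump((im,p),open('w2.pkl','wb'))
im1,p1=pickle.load(open('w1.pkl','rb'))
print(env.state()['tool_pos'])
for nm,g,r1 in(('A',(.448,.071,.032),(336,184)),('B',(.53,-.045,.032),(258,238))):
    g2=proj(p,g)[0];print(nm,proj(p1,g)[0],g2)
    for i,q,c in((im1,p1,r1),(im,p,g2)):
        for a,b in bolts(i,(c[0],c[1],22)): print(a,b.round(2))
E
```

```text
[0.42097959 0.06877541 0.29748798]
A [338.15199861 185.02383798] [256.04435771 184.68313787]
811 [336.14 184.97]
505 [346.36 195.56]
392 [329.11 197.62]
388 [323.71 191.73]
2618 [255.78 184.68]
786 [248.98 196.96]
349 [264.67 195.75]
B [256.8987232  238.05112806] [178.79807021 237.88580886]
```

View pics/w2.png

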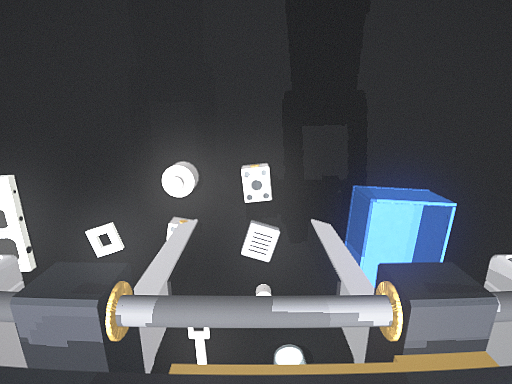

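```bash
cat >> h.py <<'E'
def marks(im,c,r=24,s=6,blob=110):
    """hull of the bright blob at pixel c, dark marks inside it"""
    g=cv2.cvtColor(im,cv2.COLOR_RGB2GRAY); x0,y0=int(c[0]-r),int(c[1]-r)
    f=lambda q:(np.asarray(q,float)+.5)/s-.5+[x0,y0]
    sub=cv2.resize(g[y0:y0+2*r,x0:x0+2*r],None,fx=s,fy=s,interpolation=cv2.INTER_CUBIC)
    cs=cv2.findContours((sub>blob).astype(np.uint8),0,1)[0]
    h=cv2.convexHull(max(cs,key=cv2.contourArea)); m=np.zeros_like(sub); cv2.fillPoly(m,[h],1); m=cv2.erode(m,np.ones((2*s,2*s)))
    t,_=cv2.threshold(sub[m>0].reshape(-1,1),0,255,cv2.THRESH_OTSU)
    n,l,st,ce=cv2.connectedComponentsWithStats(((sub<t)&(m>0)).astype(np.uint8))
    o=[(int(st[i,4]/s/s),f(ce[i]).round(2)) for i in range(1,n) if st[i,4]>1.5*s*s]
    (a,b),(w,hh),an=cv2.minAreaRect(h); return f(h[:,0]),f((a,b)),(w/s,hh/s,an),sorted(o,key=lambda t:-t[0])
E
python3 - <<'E'
from h import *
import pickle
V=[pickle.load(open(f'w{i}.pkl','rb')) for i in(1,2)]
V.append((camrig.capture('top'),camrig.camera_params('top')))
for nm,g in(('A',(.448,.071,.032)),('B',(.53,-.045,.032)),('C',(.545,.075,.018))):
  for i,(im,p) in enumerate(V):
    if (nm,i) in (('B',1),('C',0)): continue
    H,c,w,o=marks(im,proj(p,g)[0],24 if i<2 else 15); print(nm,i,c,np.round(w,1),*o[:7])
E
```

```text
A 0 [336.15662638 182.78801982] [39.  32.6 86.8] (93, array([322.5 , 183.37])) (77, array([337.99, 185.04])) (22, array([330.11, 197.16])) (20, array([346.61, 195.55])) (11, array([333.1 , 165.38])) (3, array([342.62, 165.8 ])) (3, array([344.74, 172.39]))
A 1 [256.07240295 182.56938171] [38.4 29.7 84.4] (81, array([256.21, 184.74])) (21, array([265.58, 195.3 ])) (21, array([249.04, 196.94])) (7, array([254.3, 164.8])) (2, array([246.02, 175.81])) (1, array([259.48, 165.8 ]))
A 2 [211.77606455 267.4003067 ] [22.9 18.1 85.5] (45, array([211.66, 267.31])) (15, array([216.5, 259.3])) (13, array([205.89, 260.11])) (9, array([217.68, 274.14])) (6, array([207.03, 275.38]))
B 0 [257.5892868  237.06891632] [28.8 38.7 10.6] (132, array([259.24, 221.79])) (54, array([257.08, 240.6 ])) (12, array([251.22, 228.68])) (12, array([267.16, 231.53])) (12, array([247.26, 249.47])) (12, array([262.83, 252.17]))
B 2 [264.64471563 230.10243988] [18.  23.1 12.1] (37, array([264.6 , 230.06])) (11, array([268.27, 238.61])) (10, array([261.1 , 221.63])) (10, array([271.4 , 223.86])) (10, array([257.84, 236.42]))
C 1 [260.2628657  241.14202627] [32.  37.7 18.1] (46, array([264.58, 225.22])) (23, array([262.8 , 234.49])) (23, array([256.81, 251.46])) (21, array([259.46, 242.94])) (18, array([259.68, 238.31])) (10, array([263.06, 248.64])) (8, array([255.67, 246.49]))
C 2 [211.37179565 224.02563985] [20.5 24.7 19.7] (24, array([213.36, 217.63])) (24, array([211.19, 223.85])) (24, array([209.13, 230.15])) (23, array([212.18, 220.74])) (22, array([209.96, 226.93]))
```

```bash
python3 - <<'E'
from h import *
import pickle
p1,p2=[pickle.load(open(f'w{i}.pkl','rb'))[1] for i in(1,2)];pt=camrig.camera_params('top')
print('A',tri([(p1,(337.99,185.04)),(p2,(256.21,184.74))]),tri([(pt,(211.66,267.31)),(p2,(256.21,184.74)),(p1,(337.99,185.04))]))
print('B',tri([(pt,(264.6,230.06)),(p1,(257.08,240.6))]))
print('C',tri([(pt,(211.19,223.85)),(p2,(259.46,242.94))]))
for nm,p,uv,z in(('A',pt,(211.66,267.31),.032),('A',p1,(337.99,185.04),.032),('A',p2,(256.21,184.74),.032),('B',pt,(264.6,230.06),.032),('B',p1,(257.08,240.6),.032),('C',pt,(211.19,223.85),.018),('C',p2,(259.46,242.94),.018)):
    print(nm,plane(p,[uv],z)[0].round(4))
def yaw(q,z,p=pt):
    P=plane(p,q,z); d=P[1]-P[0]; return np.degrees(np.arctan2(d[1],d[0])).round(1)
print('A',yaw([(217.68,274.14),(216.5,259.3)],.032),yaw([(207.03,275.38),(205.89,260.11)],.032))
print('B',yaw([(268.27,238.61),(271.4,223.86)],.032),yaw([(257.84,236.42),(261.1,221.63)],.032))
print('C slots line',yaw([(209.13,230.15),(213.36,217.63)],.018))
im,p=V=pickle.load(open('w2.pkl','rb'))
im=camrig.capture('top');b=((im[:,:,2]>im[:,:,0]+40.)&(im[:,:,2]>70)).astype(np.uint8)*255
cv2.imwrite('pics/tote.png',np.hstack([cv2.resize(im[155:275,75:165,::-1],None,fx=4.5,fy=4.5,interpolation=cv2.INTER_CUBIC)]))
E
```

```text
A (array([0.44845562, 0.0712484 , 0.03032723]), np.float64(2.8308559686365976e-05)) (array([0.44852058, 0.0713996 , 0.03009048]), np.float64(0.00022801411244847177))
B (array([ 0.53490354, -0.04463435,  0.03026265]), np.float64(4.863262491640533e-05))
C (array([0.54534121, 0.07714247, 0.01632239]), np.float64(0.000659557203266831))
A [0.4488 0.0714 0.032 ]
A [0.448  0.0708 0.032 ]
A [0.4481 0.0712 0.032 ]
B [ 0.5349 -0.0446  0.032 ]
B [ 0.5341 -0.0447  0.032 ]
C [0.5455 0.0776 0.018 ]
C [0.5444 0.0765 0.018 ]
A 6.5 6.3
B -10.5 -10.9
C slots line -16.7
```

View pics/tote.png

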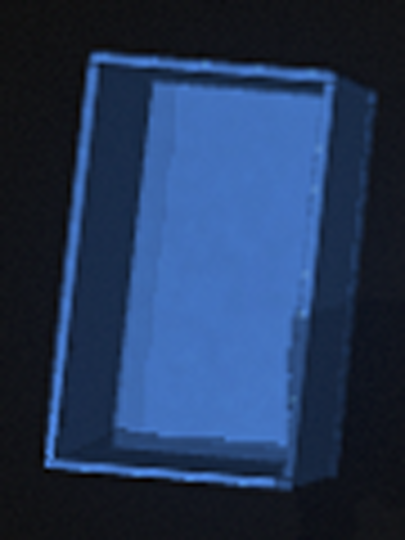

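The top crop gives the tote rim corners in full-image pixels: (95.4,167.2), (149.4,171.7), (85.4,258.8), (139.9,263.4).

```bash
python3 - <<'E'
from h import *
pt=camrig.camera_params('top');ps=camrig.camera_params('side')
q=[(95.4,167.2),(149.4,171.7),(139.9,263.4),(85.4,258.8)]
P=plane(pt,q,.075);print(P.round(4).tolist());c=P.mean(0);print(c)
for a,b in((0,1),(1,2),(2,3),(3,0)):
    d=P[b]-P[a];print(np.linalg.norm(d).round(4),np.degrees(np.arctan2(d[1],d[0])).round(1))
im=camrig.capture('side');print(proj(ps,P).round(1).tolist())
cv2.imwrite('pics/s1.png',cv2.resize(im[130:195,140:232,::-1],None,fx=6,fy=6,interpolation=cv2.INTER_CUBIC))
E
```

```text
[[0.6608, 0.3264, 0.075], [0.6541, 0.2081, 0.075], [0.4575, 0.2192, 0.075], [0.4635, 0.3368, 0.075]]
[0.55897197 0.27261988 0.075     ]
0.1184 -93.2
0.1969 176.8
0.1177 87.1
0.1976 -3.0
[[199.7, 136.7], [221.0, 149.5], [168.0, 171.6], [147.9, 156.6]]
```

View pics/s1.png

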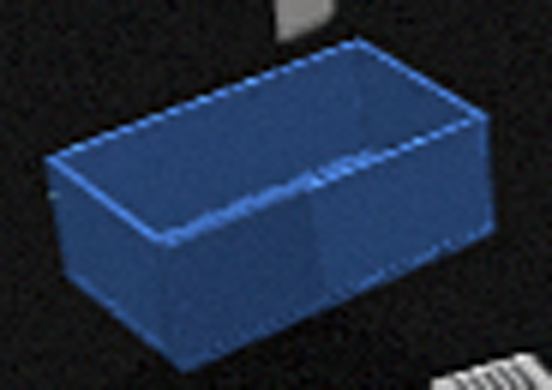

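The side crop puts the rim corners at (200,136), (221,150), (167,170) and (148,156). These match the top-view corners projected at z=75 mm, so the tote centre is (0.559,0.2726) with yaw −3.1°. I'll grasp head A now.

In the tool's units: 0.271 m / 0.6 = 0.4517, -0.0273 m / 0.6 = -0.0455, -0.112 rad / 1.5708 = -0.0713.

Emit:
hand_motion:
  moves: "-0.0455,0.004,0.1,0,0,-0.0713;-0.0455,0.004,0.2,0,0,-0.0713;-0.0455,0.004,0.3,0,0,-0.0713;-0.0455,0.004,0.3667,0,0,-0.0713;-0.0455,0.004,0.4167,0,0,-0.0713;-0.0455,0.004,0.4517,0,0,-0.0713;-0.0455,0.004,0.4517,0,0,-0.0713;-0.0455,0.004,0.4517,0,0,-0.0713"

```text
time: 3.78
tool_pos: [0.4489, 0.0721, 0.0274]
ee_rot: [-3.142, 0.001, -3.03]
contact_force: [0.0, 0.6, -0.2]
opening: 0.0683
finger_force: 0.0
```

Emit:
hand_motion:
  moves: "0,0,0,0,0,0;0,0,0,0,0,0;0,0,0,0,0,0;0,0,0,0,0,0;0,0,0,0,0,0;0,0,0,0,0,0"
  finger_gap: 0.03
  grip_force: 45

```text
time: 4.53
tool_pos: [0.4484, 0.0724, 0.0269]
ee_rot: [-3.142, 0.001, -3.029]
contact_force: [-0.3, 0.7, 4.2]
opening: 0.0399
finger_force: 45.0
```

Emit:
hand_motion:
  moves: "0,0,-0.0333,0,0,0;0,0,-0.1,0,0,0;0,0,-0.2,0,0,0;0,0,-0.2167,0,0,0;0,0,-0.2167,0,0,0"

```text
time: 5.15
tool_pos: [0.4475, 0.0723, 0.1549]
ee_rot: [3.141, -0.002, -3.029]
contact_force: [-0.1, -0.3, -5.2]
opening: 0.0399
finger_force: 45.0
```

```bash
cat >> h.py <<'E'
def rel(x,y,z,yaw,s=None):
    s=s or env.state(); R=Ro.from_euler('xyz',s['ee_rot']); d=R.inv().apply(np.array([x,y,z])-s['tool_pos'])
    rv=(R.inv()*Ro.from_euler('xyz',[np.pi,0,yaw])).as_rotvec(); print('rel',d.round(4),rv.round(3),'from',s['tool_pos'].round(4)); return d,rv
E
python3 -c "
from h import *
rel(.599,.2704,.155,np.pi-.054)"
```

```text
rel [-0.1728  0.1798 -0.0004] [ 0.    -0.002  0.166] from [0.4475 0.0723 0.1549]
```

In the tool's units: 0.18 m / 0.6 = 0.3, -0.173 m / 0.6 = -0.2883, 0.166 rad / 1.5708 = 0.1057.

Emit:
hand_motion:
  moves: "-0.0667,0.07,0,0,0,0.0318;-0.145,0.15,0,0,0,0.0637;-0.2167,0.225,0,0,0,0.1057;-0.2883,0.3,0,0,0,0.1057;-0.2883,0.3,0,0,0,0.1057;-0.2883,0.3,0,0,0,0.1057;-0.2883,0.3,0.05,0,0,0.1057;-0.2883,0.3,0.1,0,0,0.1057;-0.2883,0.3,0.1417,0,0,0.1057;-0.2883,0.3,0.1667,0,0,0.1057;-0.2883,0.3,0.1833,0,0,0.1057;-0.2883,0.3,0.1933,0,0,0.1057;-0.2883,0.3,0.1933,0,0,0.1057"

```text
time: 6.78
tool_pos: [0.6, 0.2705, 0.0408]
ee_rot: [3.141, 0.0, 3.088]
contact_force: [0.1, -0.3, -4.6]
opening: 0.0396
finger_force: 45.0
```

```bash
python3 -c "
from h import *
rel(.599,.2704,.033,np.pi-.054)"
```

```text
rel [ 0.001  -0.0002  0.0078] [0. 0. 0.] from [0.6    0.2705 0.0408]
```

In the tool's units: 0.0088 m / 0.6 = 0.0147, 0.008 m / 0.6 = 0.0133.

Emit:
hand_motion:
  moves: "0,0,0.005,0,0,0;0,0,0.0083,0,0,0;0,0,0.0108,0,0,0;0,0,0.0133,0,0,0;0,0,0.0147,0,0,0;0,0,0.0147,0,0,0"

```text
time: 7.52
tool_pos: [0.6, 0.2706, 0.032]
ee_rot: [3.141, 0.0, 3.088]
contact_force: [-0.6, -0.1, -3.1]
opening: 0.0397
finger_force: 45.0
```

Force is unloading (-4.6 → -3.1 N), so it is at the floor. I'll lower 1 mm more, release, and go up.

In the tool's units: 0.001 m / 0.6 = 0.0017, 0.0005 m / 0.6 = 0.0008.

Emit:
hand_motion:
  moves: "0,0,0.0008,0,0,0;0,0,0.0017,0,0,0;0,0,0.0017,0,0,0"

```text
time: 7.9
tool_pos: [0.6, 0.2706, 0.0319]
ee_rot: [3.141, 0.0, 3.088]
contact_force: [-4.0, -1.2, 4.1]
opening: 0.0396
finger_force: 45.0
```

Emit:
hand_motion:
  moves: "0,0,0,0,0,0;0,0,0,0,0,0;0,0,0,0,0,0;0,0,0,0,0,0;0,0,-0.05,0,0,0;0,0,-0.15,0,0,0;0,0,-0.25,0,0,0;0,0,-0.35,0,0,0;0,0,-0.35,0,0,0"
  finger_gap: 0.062

```text
time: 9.02
tool_pos: [0.6024, 0.2715, 0.2491]
ee_rot: [3.136, 0.014, 3.088]
contact_force: [0.4, -0.4, 0.2]
opening: 0.0619
finger_force: 0.0
```

```bash
python3 -c "
from h import *
rel(.52,-.0446,.24,np.pi)"
```

```text
rel [ 0.0655 -0.3201  0.0064] [ 0.005  0.014 -0.054] from [0.6024 0.2715 0.2491]
```

In the tool's units: -0.32 m / 0.6 = -0.5333, 0.075 m / 0.6 = 0.125, -0.054 rad / 1.5708 = -0.0344.

Emit:
hand_motion:
  moves: "0.0333,-0.0833,0,0,0,-0.0344;0.0667,-0.1833,0,0,0,-0.0344;0.1,-0.2833,0.01,0,0,-0.0344;0.125,-0.3833,0.01,0,0,-0.0344;0.125,-0.4833,0.01,0,0,-0.0344;0.125,-0.5333,0.01,0,0,-0.0344;0.125,-0.5333,0.01,0,0,-0.0344;0.125,-0.5333,0.01,0,0,-0.0344;0.125,-0.5333,0.01,0,0,-0.0344"
  finger_gap: 0.068

```text
time: 10.15
tool_pos: [0.5079, -0.0436, 0.2343]
ee_rot: [3.141, -0.001, -3.139]
contact_force: [-0.2, -0.7, 0.3]
opening: 0.0683
finger_force: 0.0
```

```bash
python3 - <<'E'
from h import *
im,p=grab('wrist','w3')
c=proj(p,(.5345,-.0447,.032))[0]; H,cc,w,o=marks(im,c,30); print(c,cc,w,o)
for a,uv in o[:6]: print(plane(p,[uv],.032)[0].round(4))
rel(.5345,-.0447,.027,np.pi-.187)
E
```

```text
[253.55434863 196.48438693] [254.05811564 193.61481984] (33.59562683105469, 44.08196512858073, 10.3888578414917) [(125, array([253.41, 196.35])), (84, array([256.82, 174.43])), (40, array([265.7 , 184.85])), (38, array([241.28, 207.59])), (38, array([260.4, 211. ])), (31, array([246.55, 181.67]))]
[ 0.5343 -0.0449  0.032 ]
[ 0.507  -0.0408  0.032 ]
[ 0.5198 -0.03    0.032 ]
[ 0.5488 -0.0598  0.032 ]
[ 0.5532 -0.0362  0.032 ]
[ 0.5159 -0.0532  0.032 ]
rel [-0.0267 -0.0012  0.2074] [ 0.    -0.     0.189] from [ 0.5079 -0.0437  0.2344]
```

View pics/w3.png

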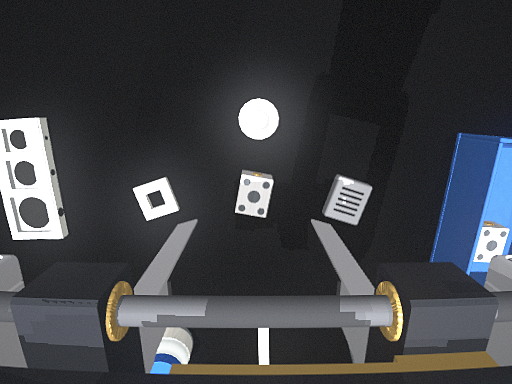

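The view shows head B at (253,196), the large weight (258,119), gasket (156,198), cover (348,199), rack (35,180), and head A flat in the tote (492,243). I'll grasp head B.

In the tool's units: 0.2074 m / 0.6 = 0.3457, 0.2 m / 0.6 = 0.3333, 0.189 rad / 1.5708 = 0.1203.

Emit:
hand_motion:
  moves: "-0.0445,-0.002,0.0833,0,0,0.0637;-0.0445,-0.002,0.1667,0,0,0.1203;-0.0445,-0.002,0.25,0,0,0.1203;-0.0445,-0.002,0.3,0,0,0.1203;-0.0445,-0.002,0.3333,0,0,0.1203;-0.0445,-0.002,0.3457,0,0,0.1203;-0.0445,-0.002,0.3457,0,0,0.1203;-0.0445,-0.002,0.3457,0,0,0.1203"

```text
time: 11.2
tool_pos: [0.5356, -0.046, 0.0286]
ee_rot: [3.142, 0.003, 2.953]
contact_force: [0.3, -0.6, -0.4]
opening: 0.0681
finger_force: 0.0
```

Emit:
hand_motion:
  moves: "0,0,0,0,0,0;0,0,0,0,0,0;0,0,0,0,0,0;0,0,0,0,0,0;0,0,0,0,0,0;0,0,0,0,0,0"
  finger_gap: 0.03
  grip_force: 45

```text
time: 11.95
tool_pos: [0.5349, -0.0455, 0.0276]
ee_rot: [3.14, 0.001, 2.953]
contact_force: [-0.2, 4.8, 3.2]
opening: 0.0395
finger_force: 45.0
```

Emit:
hand_motion:
  moves: "0,0,-0.0333,0,0,0;0,0,-0.1,0,0,0;0,0,-0.2,0,0,0;0,0,-0.2167,0,0,0;0,0,-0.2167,0,0,0"

```text
time: 12.58
tool_pos: [0.5337, -0.0465, 0.1557]
ee_rot: [-3.141, -0.002, 2.952]
contact_force: [-0.5, 0.4, -5.8]
opening: 0.0394
finger_force: 45.0
```

```bash
python3 -c "
from h import *
rel(.519,.2748,.155,np.pi-.054)"
```

```text
rel [0.0749 0.3128 0.0005] [-0.001 -0.002 -0.135] from [ 0.5337 -0.0465  0.1557]
```

In the tool's units: 0.313 m / 0.6 = 0.5217, 0.29 m / 0.6 = 0.4833, -0.135 rad / 1.5708 = -0.0859.

Emit:
hand_motion:
  moves: "0.025,0.0833,0,0,0,-0.0318;0.05,0.1833,0,0,0,-0.0637;0.075,0.2833,0,0,0,-0.0859;0.1,0.3833,0,0,0,-0.0859;0.125,0.4833,0,0,0,-0.0859;0.125,0.5217,0,0,0,-0.0859;0.125,0.5217,0,0,0,-0.0859;0.125,0.5217,0,0,0,-0.0859;0.125,0.5217,0.05,0,0,-0.0859;0.125,0.5217,0.1,0,0,-0.0859;0.125,0.5217,0.1417,0,0,-0.0859;0.125,0.5217,0.1667,0,0,-0.0859;0.125,0.5217,0.1833,0,0,-0.0859;0.125,0.5217,0.19,0,0,-0.0859;0.125,0.5217,0.19,0,0,-0.0859;0.125,0.5217,0.19,0,0,-0.0859"

```text
time: 14.58
tool_pos: [0.5203, 0.2757, 0.0444]
ee_rot: [3.141, 0.002, 3.088]
contact_force: [-0.1, 0.9, -4.7]
opening: 0.0398
finger_force: 45.0
```

```bash
python3 -c "
from h import *
rel(.519,.2748,.0326,np.pi-.054)"
```

```text
rel [ 0.0013 -0.001   0.0118] [0.001 0.002 0.   ] from [0.5203 0.2757 0.0444]
```

In the tool's units: 0.013 m / 0.6 = 0.0217, 0.012 m / 0.6 = 0.02.

Emit:
hand_motion:
  moves: "0.0017,0,0.0067,0,0,0;0.0017,0,0.0117,0,0,0;0.0017,0,0.015,0,0,0;0.0017,0,0.0175,0,0,0;0.0017,0,0.02,0,0,0;0.0017,0,0.0217,0,0,0;0.0017,0,0.0217,0,0,0"

```text
time: 15.45
tool_pos: [0.5185, 0.2754, 0.0327]
ee_rot: [3.142, 0.0, 3.088]
contact_force: [-6.3, -3.4, 6.7]
opening: 0.0396
finger_force: 45.0
```

In the tool's units: -0.2 m / 0.6 = -0.3333, -0.198 m / 0.6 = -0.33, -0.054 rad / 1.5708 = -0.0344.

Emit:
hand_motion:
  moves: "0,0,0,0,0,0;0,0,0,0,0,0;0,0,0,0,0,0;0,0,0,0,0,0;0,0,-0.05,0,0,0;0,0,-0.15,0,0,0;0,0,-0.25,0,0,0;0,0,-0.3333,0,0,0;-0.02,-0.0833,-0.3333,0,0,-0.0344;-0.02,-0.1667,-0.3333,0,0,-0.0344;-0.02,-0.25,-0.3333,0,0,-0.0344;-0.02,-0.33,-0.3333,0,0,-0.0344;-0.02,-0.33,-0.3333,0,0,-0.0344;-0.02,-0.33,-0.3333,0,0,-0.0344;-0.02,-0.33,-0.3333,0,0,-0.0344"
  finger_gap: 0.064

```text
time: 17.32
tool_pos: [0.52, 0.0783, 0.2302]
ee_rot: [3.141, -0.0, -3.14]
contact_force: [0.5, 0.5, -1.3]
opening: 0.0642
finger_force: 0.0
```

```bash
python3 - <<'E'
from h import *
im,p=grab('wrist','w4')
c=proj(p,(.545,.077,.018))[0]; H,cc,w,o=marks(im,c,30); print(c,cc,w,o)
P=np.array([plane(p,[uv],.018)[0] for a,uv in o[:7]]); print(P.round(4))
c=proj(p,(.599,.2704,.037))[0];print(c,proj(p,(.519,.2748,.037))[0])
print(env.state()['tool_pos'],env.state()['ee_rot'])
E
```

```text
[253.38846613 193.02097661] [254.11750793 191.34911855] (39.1808827718099, 45.163492838541664, 17.14872932434082) [(52, array([255.34, 187.32])), (50, array([253.38, 192.8 ])), (50, array([251.61, 198.28])), (49, array([249.79, 203.69])), (41, array([258.79, 182.29])), (10, array([261.54, 171.41]))]
[[0.5376 0.0794 0.018 ]
 [0.5447 0.077  0.018 ]
 [0.5519 0.0748 0.018 ]
 [0.559  0.0725 0.018 ]
 [0.5312 0.0837 0.018 ]
 [0.5174 0.087  0.018 ]]
[406.60060164 238.58882758] [418.99202373 176.47384711]
[0.5199622  0.07837186 0.23014192] [ 3.14118532e+00 -1.70344586e-04 -3.13937743e+00]
```

View pics/w4.png

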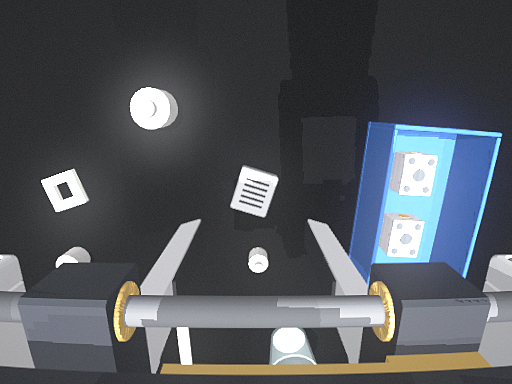

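The view shows the cover at (253,193), both heads flat in the tote at (419,175) and (406,239), the gasket (65,190), the large weight (152,108), and the small weight (258,262).

In the tool's units: 0.205 m / 0.6 = 0.3417, 0.2 m / 0.6 = 0.3333, 0.304 rad / 1.5708 = 0.1935.

```bash
python3 -c "
from h import *
rel(.5447,.0770,.025,np.pi-.302)"
```

```text
rel [-0.0248 -0.0015  0.2051] [ 0.    -0.     0.304] from [0.52   0.0784 0.2301]
```

Emit:
hand_motion:
  moves: "-0.0412,-0.0023,0.0833,0,0,0.0955;-0.0412,-0.0023,0.1667,0,0,0.1935;-0.0412,-0.0023,0.25,0,0,0.1935;-0.0412,-0.0023,0.3,0,0,0.1935;-0.0412,-0.0023,0.3333,0,0,0.1935;-0.0412,-0.0023,0.3417,0,0,0.1935;-0.0412,-0.0023,0.3417,0,0,0.1935;-0.0412,-0.0023,0.3417,0,0,0.1935"

```text
time: 18.38
tool_pos: [0.5457, 0.076, 0.0267]
ee_rot: [3.141, 0.002, 2.838]
contact_force: [0.3, 0.4, 0.1]
opening: 0.0637
finger_force: 0.0
```

Emit:
hand_motion:
  moves: "0,0,0,0,0,0;0,0,0,0,0,0;0,0,0,0,0,0;0,0,0,0,0,0;0,0,0,0,0,0;0,0,0,0,0,0"
  finger_gap: 0.038
  grip_force: 15

```text
time: 19.12
tool_pos: [0.5452, 0.0758, 0.0261]
ee_rot: [3.141, 0.001, 2.838]
contact_force: [-0.1, 1.3, 6.4]
opening: 0.0476
finger_force: 15.0
```

Emit:
hand_motion:
  moves: "0,0,-0.0333,0,0,0;0,0,-0.1,0,0,0;0,0,-0.2,0,0,0;0,0,-0.2167,0,0,0;0,0,-0.2167,0,0,0"

```text
time: 19.75
tool_pos: [0.5446, 0.0755, 0.155]
ee_rot: [-3.141, 0.0, 2.838]
contact_force: [0.4, -0.8, -0.4]
opening: 0.0477
finger_force: 15.0
```

```bash
python3 -c "
from h import *
rel(.519,.275,.155,np.pi-.054)"
```

```text
rel [ 0.0841  0.1827 -0.    ] [-0.    0.   -0.25] from [0.5446 0.0755 0.155 ]
```

In the tool's units: 0.1827 m / 0.6 = 0.3045, 0.15 m / 0.6 = 0.25, -0.25 rad / 1.5708 = -0.1592.

Emit:
hand_motion:
  moves: "0.0333,0.0833,0,0,0,-0.0509;0.075,0.1667,0,0,0,-0.1019;0.1167,0.25,0,0,0,-0.1592;0.1402,0.3045,0,0,0,-0.1592;0.1402,0.3045,0,0,0,-0.1592;0.1402,0.3045,0,0,0,-0.1592;0.1402,0.3045,0.05,0,0,-0.1592;0.1402,0.3045,0.0917,0,0,-0.1592;0.1402,0.3045,0.1167,0,0,-0.1592;0.1402,0.3045,0.1333,0,0,-0.1592;0.1402,0.3045,0.1333,0,0,-0.1592;0.1402,0.3045,0.1333,0,0,-0.1592"

```text
time: 21.25
tool_pos: [0.5197, 0.2754, 0.0764]
ee_rot: [3.141, 0.002, 3.088]
contact_force: [-0.2, -0.2, -0.3]
opening: 0.0478
finger_force: 15.0
```

```bash
python3 -c "
from h import *
rel(.519,.275,.063,np.pi-.054)"
```

```text
rel [ 0.0008 -0.0004  0.0134] [0.001 0.002 0.   ] from [0.5197 0.2754 0.0764]
```

In the tool's units: 0.0136 m / 0.6 = 0.0227, 0.0132 m / 0.6 = 0.022.

Emit:
hand_motion:
  moves: "0.0008,0,0.0067,0,0,0;0.0008,0,0.0133,0,0,0;0.0008,0,0.0175,0,0,0;0.0008,0,0.02,0,0,0;0.0008,0,0.022,0,0,0;0.0008,0,0.0227,0,0,0;0.0008,0,0.0227,0,0,0"

```text
time: 22.12
tool_pos: [0.5184, 0.2752, 0.0631]
ee_rot: [3.141, 0.0, 3.088]
contact_force: [-3.1, -1.3, 5.4]
opening: 0.0479
finger_force: 15.0
```

In the tool's units: -0.4455 m / 0.6 = -0.7425, -0.175 m / 0.6 = -0.2917, -0.054 rad / 1.5708 = -0.0344.

Emit:
hand_motion:
  moves: "0,0,0,0,0,0;0,0,0,0,0,0;0,0,0,0,0,0;0,0,0,0,0,0;0,0,-0.05,0,0,0;0,0,-0.15,0,0,0;0,0,-0.25,0,0,0;-0.0167,-0.0833,-0.2917,0,0,-0.0344;-0.0333,-0.1833,-0.2917,0,0,-0.0344;-0.0425,-0.2833,-0.2917,0,0,-0.0344;-0.0425,-0.3833,-0.2917,0,0,-0.0344;-0.0425,-0.4833,-0.2917,0,0,-0.0344;-0.0425,-0.5833,-0.2917,0,0,-0.0344;-0.0425,-0.6833,-0.2917,0,0,-0.0344;-0.0425,-0.7425,-0.2917,0,0,-0.0344;-0.0425,-0.7425,-0.2917,0,0,-0.0344;-0.0425,-0.7425,-0.2917,0,0,-0.0344;-0.0425,-0.7425,-0.2917,0,0,-0.0344"
  finger_gap: 0.062

```text
time: 24.38
tool_pos: [0.5203, -0.1697, 0.2368]
ee_rot: [3.141, 0.0, -3.139]
contact_force: [0.0, 0.5, 0.1]
opening: 0.0622
finger_force: 0.0
```

```bash
python3 - <<'E'
from h import *
import pickle
im,p=grab('wrist','w5');pickle.dump((im,p),open('w5.pkl','wb'));it,pt=grab('top','top5')
for im,p,r in((im,p,30),(it,pt,15)):
    c=proj(p,(.546,-.171,.008))[0]; H,cc,w,o=marks(im,c,r); print(c,cc,w,o)
    q=cv2.boxPoints(cv2.minAreaRect(np.float32(H)));Q=plane(p,q,.008);e=Q[1]-Q[0]
    print(plane(p,[o[0][1],cc],.008).round(4),np.degrees(np.arctan2(e[1],e[0])),np.linalg.norm(e))
    if r==30: P0=(p,o[0][1])
print('tri',tri([P0,(pt,o[0][1])]))
c=proj(pt,(.519,.275,.055))[0]; H,cc,w,o=marks(it,c,15); print('cover',c,cc,w,o,[plane(pt,[b],.055)[0].round(4) for a,b in o])
print(env.state()['tool_pos'],env.state()['ee_rot'])
E
```

```text
[253.45077787 190.19671125] [250.42269135 189.13117472] (36.48680623372396, 37.11524200439453, 72.2842025756836) [(232, array([250.76, 189.2 ]))]
[[ 0.5447 -0.1745  0.008 ]
 [ 0.5446 -0.175   0.008 ]] 108.0847652207305 0.04798072279208124
[319.04568247 226.53893499] [318.5150032  218.91974767] (7.8844655354817705, 20.77350362141927, 85.6567611694336) [(6, array([320.64, 221.51])), (1, array([312.76, 221.23]))]
[[ 0.5577 -0.1745  0.008 ]
 [ 0.5636 -0.1695  0.008 ]] -84.14410734144916 0.048481969579866384
tri (array([ 0.55626729, -0.17778293, -0.02965601]), np.float64(0.003477561722837355))
cover [118.72959392 233.36987965] [119.08550008 234.06445821] (22.008570353190105, 26.568809509277344, 6.546291351318359) [(24, array([119.58, 226.94])), (24, array([118.63, 237.2 ])), (24, array([118.22, 240.65])), (23, array([119.33, 230.37])), (23, array([118.81, 233.75])), (9, array([121.18, 246.74]))] [array([0.5331, 0.2738, 0.055 ]), array([0.5106, 0.2748, 0.055 ]), array([0.5031, 0.2753, 0.055 ]), array([0.5256, 0.274 , 0.055 ]), array([0.5182, 0.2748, 0.055 ]), array([0.4901, 0.2681, 0.055 ])]
[ 0.52029442 -0.16981453  0.23685704] [ 3.14146320e+00  4.02060161e-04 -3.13945261e+00]
```

View pics/w5.png

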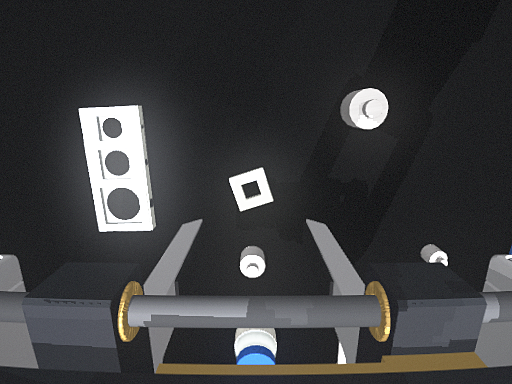

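The view shows the gasket at (251,189), with the rack's three pockets at (112,127), (117,163) and (123,204). The medium weight is at (252,262), small (434,255), large (365,108). From the top camera, the cover sits on the head at (0.518,0.275).

```bash
python3 - <<'E'
from h import *
import pickle
im,p=pickle.load(open('w5.pkl','rb'));it=cv2.imread('pics/top0.png');pt=camrig.camera_params('top')
H,cc,w,o=marks(it,(320,227),16);print(cc,w,o);print('tri',tri([(p,(250.76,189.2)),(pt,o[0][1])]))
rel(.5447,-.1745,.0245,-np.pi+.32)
E
```

```text
[320.41284943 226.74469757] (21.024072011311848, 20.573585510253906, 72.6883544921875) [(80, array([320.34, 226.7 ]))]
tri (array([ 0.54566479, -0.17460136,  0.00419649]), np.float64(5.421289733183059e-05))
rel [-0.0243 -0.0048  0.2124] [ 0.     0.    -0.318] from [ 0.5203 -0.1698  0.2369]
```

Careful with the scale: shifts go in shares of 0.6 m and turns go in shares of 90 degrees. That gives: 0.2125 m / 0.6 = 0.3542, 0.21 m / 0.6 = 0.35, -0.318 rad / 1.5708 = -0.2024.

Emit:
hand_motion:
  moves: "-0.0408,-0.008,0.0833,0,0,-0.0955;-0.0408,-0.008,0.1667,0,0,-0.2024;-0.0408,-0.008,0.25,0,0,-0.2024;-0.0408,-0.008,0.3,0,0,-0.2024;-0.0408,-0.008,0.3333,0,0,-0.2024;-0.0408,-0.008,0.35,0,0,-0.2024;-0.0408,-0.008,0.3542,0,0,-0.2024;-0.0408,-0.008,0.3542,0,0,-0.2024;-0.0408,-0.008,0.3542,0,0,-0.2024"

```text
time: 25.6
tool_pos: [0.5453, -0.1761, 0.0254]
ee_rot: [-3.14, 0.002, -2.823]
contact_force: [-0.1, 0.3, -0.5]
opening: 0.0624
finger_force: 0.0
```

Emit:
hand_motion:
  moves: "0,0,0,0,0,0;0,0,0,0,0,0;0,0,0,0,0,0;0,0,0,0,0,0;0,0,0,0,0,0;0,0,0,0,0,0"
  finger_gap: 0.036
  grip_force: 10

```text
time: 26.35
tool_pos: [0.5447, -0.1759, 0.0245]
ee_rot: [-3.141, 0.0, -2.823]
contact_force: [-0.3, -0.2, 3.0]
opening: 0.0455
finger_force: 10.0
```

Emit:
hand_motion:
  moves: "0,0,-0.0333,0,0,0;0,0,-0.1,0,0,0;0,0,-0.2,0,0,0;0,0,-0.25,0,0,0;0,0,-0.25,0,0,0"

```text
time: 26.98
tool_pos: [0.546, -0.1765, 0.177]
ee_rot: [-3.137, 0.005, -2.823]
contact_force: [0.3, -0.7, -1.0]
opening: 0.046
finger_force: 10.0
```

```bash
python3 -c "
from h import *
rel(.518,.2749,.155,np.pi-.054)"
```

```text
rel [-0.1145  0.4376  0.0207] [-0.003  0.005  0.372] from [ 0.546  -0.1765  0.177 ]
```

In the tool's units: 0.4376 m / 0.6 = 0.7293, -0.09 m / 0.6 = -0.15, 0.372 rad / 1.5708 = 0.2368.

Emit:
hand_motion:
  moves: "-0.025,0.0917,0,0,0,0.0637;-0.05,0.1833,0,0,0,0.1273;-0.075,0.2833,0,0,0,0.191;-0.1,0.375,0,0,0,0.2368;-0.125,0.4667,0,0,0,0.2368;-0.15,0.5583,0,0,0,0.2368;-0.1733,0.65,0,0,0,0.2368;-0.1908,0.7293,0,0,0,0.2368;-0.1908,0.7293,0,0,0,0.2368;-0.1908,0.7293,0,0,0,0.2368;-0.1908,0.7293,0.05,0,0,0.2368;-0.1908,0.7293,0.0917,0,0,0.2368;-0.1908,0.7293,0.125,0,0,0.2368;-0.1908,0.7293,0.1417,0,0,0.2368;-0.1908,0.7293,0.1417,0,0,0.2368;-0.1908,0.7293,0.1417,0,0,0.2368"

```text
time: 28.98
tool_pos: [0.5171, 0.2754, 0.0902]
ee_rot: [3.141, 0.002, 3.087]
contact_force: [0.1, 0.5, -0.3]
opening: 0.0453
finger_force: 10.0
```

```bash
python3 -c "
from h import *
rel(.518,.2749,.0795,np.pi-.054)"
```

```text
rel [-0.0009 -0.0005  0.0107] [ 0.001  0.002 -0.   ] from [0.5171 0.2754 0.0902]
```

In the tool's units: 0.0113 m / 0.6 = 0.0188, 0.0108 m / 0.6 = 0.018.

Emit:
hand_motion:
  moves: "-0.0017,0,0.0067,0,0,0;-0.0017,0,0.0117,0,0,0;-0.0017,0,0.0158,0,0,0;-0.0017,0,0.018,0,0,0;-0.0017,0,0.0188,0,0,0;-0.0017,0,0.0188,0,0,0"

```text
time: 29.72
tool_pos: [0.5174, 0.2757, 0.0795]
ee_rot: [3.141, 0.001, 3.088]
contact_force: [-2.8, -1.3, 5.8]
opening: 0.0459
finger_force: 10.0
```

In the tool's units: -0.321 m / 0.6 = -0.535, -0.16 m / 0.6 = -0.2667, -0.054 rad / 1.5708 = -0.0344.

Emit:
hand_motion:
  moves: "0,0,0,0,0,0;0,0,0,0,0,0;0,0,0,0,0,0;0,0,-0.0167,0,0,0;0,0,-0.0667,0,0,0;0,0,-0.1667,0,0,0;0,0,-0.2667,0,0,0;0.0333,-0.0833,-0.2833,0,0,-0.0344;0.0667,-0.1667,-0.2833,0,0,-0.0344;0.1,-0.2667,-0.2833,0,0,-0.0344;0.1333,-0.3667,-0.2833,0,0,-0.0344;0.1333,-0.4667,-0.2833,0,0,-0.0344;0.1333,-0.535,-0.2833,0,0,-0.0344;0.1333,-0.535,-0.2833,0,0,-0.0344;0.1333,-0.535,-0.2833,0,0,-0.0344;0.1333,-0.535,-0.2833,0,0,-0.0344"
  finger_gap: 0.062

```text
time: 31.72
tool_pos: [0.4204, -0.0395, 0.2481]
ee_rot: [3.141, 0.0, -3.139]
contact_force: [-0.1, 0.0, 0.6]
opening: 0.0621
finger_force: 0.0
```

```bash
python3 - <<'E'
from h import *
import pickle
im,p=grab('wrist','w6');pickle.dump((im,p),open('w6.pkl','wb'));it,pt=grab('top','top6')
print(env.state()['tool_pos'],env.state()['ee_rot'])
a=cv2.resize(im[:,:,::-1],(640,480));b=it[150:300,70:430,::-1]
cv2.imwrite('pics/c6.png',np.vstack([cv2.resize(b,(800,333)),cv2.resize(im[90:260,80:500,::-1],(800,324))])[:600])
E
```

```text
[ 0.42039335 -0.03955009  0.24792982] [ 3.14132757e+00  6.69571679e-05 -3.13914024e+00]
```

View pics/c6.png

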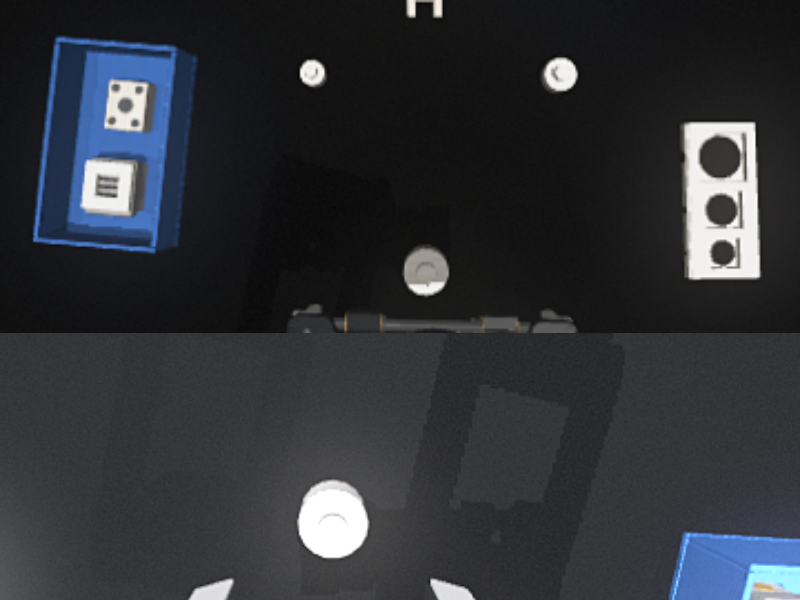

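The gasket lies centred on the cover in the tote. The second head is beside them, and all three weights are still standing. Next I'll measure the weights by rim arcs and the pockets by their dark discs.

```bash
cat >> h.py <<'E'
from scipy.optimize import least_squares
def circ(P,r=None):
    f=lambda v: np.hypot(P[:,0]-v[0],P[:,1]-v[1])-(v[2] if r is None else r)
    s=least_squares(f,[*P[:,:2].mean(0),.02],loss='soft_l1',f_scale=.0005); return s.x
def weight(im,p,g,z,rpx,blob=110):
    """body-top rim circle from the arc turned away from the camera"""
    c=proj(p,(*g,z))[0]; H,cc,w,o=marks(im,c,rpx,6,blob)
    P=plane(p,H,z)[:,:2]; C=(-p['R'].T@p['t'])[:2]; m=P.mean(0)
    for _ in range(3):
        d=(m-C)/np.linalg.norm(m-C); q=P[(P-m)@d>-.1*.02]; v=circ(q); m=v[:2]
    return v
E
cat >/tmp/pk.py <<'E'
import sys; sys.path.insert(0,'.')
from h import *
import pickle
im5,p5=pickle.load(open('w5.pkl','rb'));it=cv2.imread('pics/top0.png')[:,:,::-1].copy();pt=camrig.camera_params('top')
def discs(im,box):
    x0,y0,x1,y1=box;g=cv2.cvtColor(im,cv2.COLOR_RGB2GRAY);s=6
    sub=cv2.resize(g[y0:y1,x0:x1],None,fx=s,fy=s,interpolation=cv2.INTER_CUBIC)
    n,l,st,ce=cv2.connectedComponentsWithStats((sub<70).astype(np.uint8)); o=[]
    for i in range(1,n):
        a=st[i,4];x,y,w,h=st[i,:4]
        if a>30*s*s and x>0 and y>0 and x+w<sub.shape[1] and y+h<sub.shape[0] and .7<w/h<1.4: o.append((a/s/s,(ce[i]+.5)/s-.5+[x0,y0],w/s,h/s))
    return sorted(o,key=lambda t:t[0])
a=discs(im5,(88,110,142,228));b=discs(it,(380,207,409,275))
for q in(a,b): print([(round(t[0]),t[1].round(1),round(t[2],1),round(t[3],1)) for t in q])
for u,v in zip(a,b):
    X,e=tri([(p5,u[1]),(pt,v[1])]);print(X.round(4),round(e,4),plane(p5,[u[1]],.008)[0].round(4),plane(pt,[v[1]],.008)[0].round(4))
E
python3 /tmp/pk.py; python3 - <<'E'
from h import *
import pickle
im6,p6=pickle.load(open('w6.pkl','rb'));t0=cv2.imread('pics/top0.png')[:,:,::-1].copy();pt=camrig.camera_params('top')
for b in(90,130,170): print('L',weight(im6,p6,(.441,-.039),.038,34,b),weight(t0,pt,(.441,-.039),.038,16,b))
rel(.441,-.039,.0345,np.pi)
E
```

```text
[]
[(78, array([394.7, 263.5]), np.float64(9.7), np.float64(10.3)), (133, array([394.3, 244.1]), np.float64(13.0), np.float64(12.8)), (253, array([393.5, 220.4]), np.float64(17.7), np.float64(18.0))]
L [ 0.44119359 -0.03949528  0.02360944] [ 0.44133113 -0.0394451   0.02306381]
L [ 0.44134192 -0.03954921  0.02320835] [ 0.4414609  -0.03945989  0.02265241]
L [ 0.44137686 -0.03961308  0.02293712] [ 0.44186234 -0.03950965  0.02237148]
rel [-0.0206  0.0004  0.2134] [0.    0.    0.002] from [ 0.4204 -0.0396  0.2479]
```

In the tool's units: 0.2134 m / 0.6 = 0.3557, 0.208 m / 0.6 = 0.3467.

Emit:
hand_motion:
  moves: "-0.0347,0,0.1,0,0,0;-0.0347,0,0.1833,0,0,0;-0.0347,0,0.2667,0,0,0;-0.0347,0,0.3167,0,0,0;-0.0347,0,0.3467,0,0,0;-0.0347,0,0.3557,0,0,0;-0.0347,0,0.3557,0,0,0;-0.0347,0,0.3557,0,0,0"

```text
time: 32.83
tool_pos: [0.442, -0.0406, 0.0356]
ee_rot: [-3.141, 0.002, -3.141]
contact_force: [0.5, 0.2, 0.9]
opening: 0.0618
finger_force: 0.0
```

Emit:
hand_motion:
  moves: "0,0,0,0,0,0;0,0,0,0,0,0;0,0,0,0,0,0;0,0,0,0,0,0;0,0,0,0,0,0;0,0,0,0,0,0"
  finger_gap: 0.036
  grip_force: 40

```text
time: 33.58
tool_pos: [0.4416, -0.0398, 0.0352]
ee_rot: [3.14, 0.001, -3.141]
contact_force: [0.1, 4.9, 5.4]
opening: 0.0455
finger_force: 40.0
```

```bash
sed -i 's/sub<70/sub<T/; s/def discs(im,box)/def discs(im,box,T=70)/; s/a=discs(im5,(88,110,142,228))/a=discs(im5,(88,110,140,228),130)/' /tmp/pk.py; python3 /tmp/pk.py; python3 - <<'E'
import cv2
a=cv2.imread('pics/w5.png')[95:240,70:165];cv2.imwrite('pics/rk.png',cv2.resize(a,None,fx=4,fy=4,interpolation=cv2.INTER_CUBIC))
E
```

```text
[(294, array([111.9, 127.4]), np.float64(19.0), np.float64(19.8)), (456, array([116.8, 162.6]), np.float64(23.8), np.float64(24.3))]
[(78, array([394.7, 263.5]), np.float64(9.7), np.float64(10.3)), (133, array([394.3, 244.1]), np.float64(13.0), np.float64(12.8)), (253, array([393.5, 220.4]), np.float64(17.7), np.float64(18.0))]
[ 0.4648 -0.3493  0.008 ] 0.0002 [ 0.4647 -0.3495  0.008 ] [ 0.4649 -0.3491  0.008 ]
[ 0.5096 -0.3479  0.0076] 0.0001 [ 0.5095 -0.3478  0.008 ] [ 0.5097 -0.3477  0.008 ]
```

View pics/rk.png

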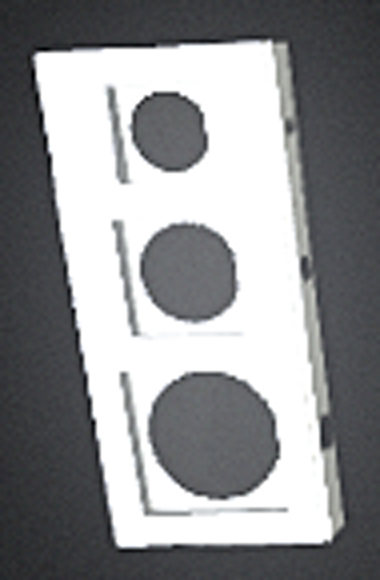

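The crop shows the three pocket discs (in crop pixels: small (169,130), medium (188,272), large (215,436)), each inside its pocket. Two-view heights come out at about 8 mm.

In the tool's units: -0.1 m / 0.6 = -0.1667, -0.06 m / 0.6 = -0.1.

Emit:
hand_motion:
  moves: "0,0,-0.0333,0,0,0;0,0,-0.1,0,0,0;0,0,-0.1667,0,0,0;0,0,-0.1667,0,0,0"

```text
time: 34.08
tool_pos: [0.4426, -0.0418, 0.1362]
ee_rot: [-3.139, 0.005, 3.141]
contact_force: [0.4, 0.6, -5.9]
opening: 0.0456
finger_force: 40.0
```

```bash
sed -i 's/88,110,140,228/88,110,142,222/' /tmp/pk.py; python3 /tmp/pk.py|tail -3; python3 - <<'E'
from h import *
import pickle
im5,p5=pickle.load(open('w5.pkl','rb'));pt=camrig.camera_params('top')
print(tri([(p5,(123.7,203.9)),(pt,(393.5,220.4))]),plane(p5,[(123.7,203.9)],.008),plane(pt,[(393.5,220.4)],.008))
rel(.5650,-.3460,.135,np.pi)
E
```

```text
[ 0.4648 -0.3493  0.008 ] 0.0002 [ 0.4647 -0.3495  0.008 ] [ 0.4649 -0.3491  0.008 ]
[ 0.5096 -0.3479  0.0076] 0.0001 [ 0.5095 -0.3478  0.008 ] [ 0.5097 -0.3477  0.008 ]
[ 0.5649 -0.346   0.007 ] 0.0 [ 0.5645 -0.3455  0.008 ] [ 0.5648 -0.3457  0.008 ]
(array([ 0.56484921, -0.34463033,  0.00930568]), np.float64(0.0005039453545173748)) [[ 0.56534305 -0.34469022  0.008     ]] [[ 0.56473574 -0.34561731  0.008     ]]
rel [-0.1224 -0.3041  0.0028] [-0.003  0.005 -0.   ] from [ 0.4426 -0.0418  0.1362]
```

Emit:
hand_motion:
  moves: "-0.0333,-0.0833,0,0,0,0;-0.075,-0.175,0,0,0,0;-0.1117,-0.2667,0,0,0,0;-0.15,-0.3583,0,0,0,0;-0.1833,-0.4417,0,0,0,0;-0.204,-0.5065,0,0,0,0;-0.204,-0.5065,0,0,0,0;-0.204,-0.5065,0,0,0,0;-0.204,-0.5065,0.05,0,0,0;-0.204,-0.5065,0.1,0,0,0;-0.204,-0.5065,0.1233,0,0,0;-0.204,-0.5065,0.1233,0,0,0;-0.204,-0.5065,0.1233,0,0,0"

```text
time: 35.7
tool_pos: [0.5643, -0.3447, 0.0621]
ee_rot: [-3.14, 0.002, -3.141]
contact_force: [0.5, 0.5, -4.5]
opening: 0.0454
finger_force: 40.0
```

```bash
python3 - <<'E'
from h import *
rel(.565,-.3457,.0432,np.pi)
E
```

```text
rel [-0.0006 -0.0009  0.0189] [-0.002  0.002  0.001] from [ 0.5643 -0.3447  0.0621]
```

In the tool's units: 0.019 m / 0.6 = 0.0317, 0.018 m / 0.6 = 0.03.

Emit:
hand_motion:
  moves: "-0.001,-0.0015,0.0083,0,0,0;-0.001,-0.0015,0.015,0,0,0;-0.001,-0.0015,0.02,0,0,0;-0.001,-0.0015,0.0242,0,0,0;-0.001,-0.0015,0.0275,0,0,0;-0.001,-0.0015,0.03,0,0,0;-0.001,-0.0015,0.0317,0,0,0;-0.001,-0.0015,0.0317,0,0,0"

```text
time: 36.7
tool_pos: [0.5641, -0.3454, 0.0433]
ee_rot: [-3.141, 0.0, -3.141]
contact_force: [-4.7, 2.2, 5.6]
opening: 0.045
finger_force: 40.0
```

In the tool's units: -0.18 m / 0.6 = -0.3, 0.174 m / 0.6 = 0.29.

Emit:
hand_motion:
  moves: "0,0,0,0,0,0;0,0,0,0,0,0;0,0,0,0,0,0;0,0,0,0,0,0;0,0,-0.05,0,0,0;0,0,-0.15,0,0,0;0,0,-0.25,0,0,0;-0.0333,0.0833,-0.3,0,0,0;-0.0667,0.1667,-0.3,0,0,0;-0.0933,0.25,-0.3,0,0,0;-0.0933,0.29,-0.3,0,0,0;-0.0933,0.29,-0.3,0,0,0;-0.0933,0.29,-0.3,0,0,0;-0.0933,0.29,-0.3,0,0,0"
  finger_gap: 0.06

```text
time: 38.45
tool_pos: [0.6196, -0.1733, 0.2213]
ee_rot: [-3.141, -0.0, 3.139]
contact_force: [0.3, -0.6, -0.9]
opening: 0.0601
finger_force: 0.0
```

```bash
python3 - <<'E'
from h import *
import pickle
im,p=grab('wrist','w7');it,pt=grab('top','top7')
t0=cv2.imread('pics/top0.png')[:,:,::-1].copy()
for b in(90,130,170): print('M',weight(im,p,(.645,-.171),.029,30,b),weight(t0,pt,(.645,-.171),.029,14,b))
rel(.645,-.171,.0345,np.pi)
cv2.imwrite('pics/c7.png',np.vstack([cv2.resize(it[150:300,70:430,::-1],(800,300)),cv2.resize(im[90:270,0:480,::-1],(800,300))]))
E
```

```text
M [ 0.6449334  -0.17271884  0.01695568] [ 0.64543017 -0.1723224   0.01749441]
M [ 0.64496989 -0.17276936  0.0166193 ] [ 0.64533614 -0.17221619  0.01709806]
M [ 0.64493965 -0.17283161  0.01633625] [ 0.64532677 -0.17226812  0.01666483]
rel [-0.0253  0.002   0.1868] [-0.    -0.    -0.002] from [ 0.6198 -0.1729  0.2213]
```

View pics/c7.png

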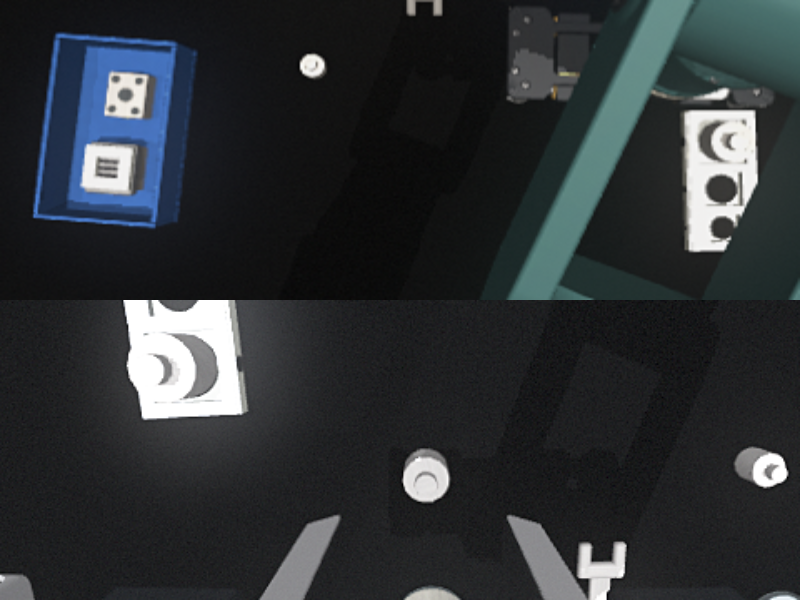

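The large weight stands in its pocket, and the medium is at crop pixel (426,478), still in place. I'll grasp the medium.

In the tool's units: 0.187 m / 0.6 = 0.3117, 0.05 m / 0.6 = 0.0833.

Emit:
hand_motion:
  moves: "-0.0422,0.0005,0.0833,0,0,0;-0.0422,0.0005,0.1667,0,0,0;-0.0422,0.0005,0.2333,0,0,0;-0.0422,0.0005,0.2833,0,0,0;-0.0422,0.0005,0.305,0,0,0;-0.0422,0.0005,0.3117,0,0,0;-0.0422,0.0005,0.3117,0,0,0;-0.0422,0.0005,0.3117,0,0,0"

```text
time: 39.55
tool_pos: [0.6465, -0.1715, 0.0364]
ee_rot: [-3.141, 0.003, -3.141]
contact_force: [-0.4, 1.0, 0.5]
opening: 0.0599
finger_force: 0.0
```

Emit:
hand_motion:
  moves: "0,0,0,0,0,0;0,0,0,0,0,0;0,0,0,0,0,0;0,0,0,0,0,0;0,0,0,0,0,0;0,0,0,0,0,0"
  finger_gap: 0.024
  grip_force: 30

```text
time: 40.3
tool_pos: [0.6455, -0.1712, 0.0347]
ee_rot: [-3.141, 0.0, -3.141]
contact_force: [0.8, 0.9, 1.1]
opening: 0.0333
finger_force: 30.0
```

Emit:
hand_motion:
  moves: "0,0,-0.0333,0,0,0;0,0,-0.1,0,0,0;0,0,-0.1667,0,0,0;0,0,-0.1667,0,0,0"

```text
time: 40.8
tool_pos: [0.648, -0.1719, 0.1402]
ee_rot: [-3.138, 0.01, -3.141]
contact_force: [-0.3, 0.7, -1.6]
opening: 0.0334
finger_force: 30.0
```

```bash
python3 -c "
from h import *
rel(.5096,-.3478,.135,np.pi)"
```

```text
rel [ 0.1385 -0.1758  0.0045] [-0.003  0.01   0.   ] from [ 0.648  -0.1719  0.1402]
```

In the tool's units: -0.176 m / 0.6 = -0.2933, 0.1375 m / 0.6 = 0.2292.

Emit:
hand_motion:
  moves: "0.0667,-0.0667,0,0,0,0;0.1333,-0.1417,0,0,0,0;0.1833,-0.2167,0,0,0,0;0.2292,-0.2933,0,0,0,0;0.2292,-0.2933,0,0,0,0;0.2292,-0.2933,0,0,0,0;0.2292,-0.2933,0.05,0,0,0;0.2292,-0.2933,0.1,0,0,0;0.2292,-0.2933,0.1233,0,0,0;0.2292,-0.2933,0.1233,0,0,0;0.2292,-0.2933,0.1233,0,0,0"

```text
time: 42.18
tool_pos: [0.5089, -0.3473, 0.0618]
ee_rot: [-3.14, 0.002, -3.141]
contact_force: [-1.0, -0.3, -1.1]
opening: 0.0329
finger_force: 30.0
```

```bash
python3 - <<'E'
from h import *
rel(.510,-.3478,.0427,np.pi)
E
```

```text
rel [-0.001  -0.0005  0.0191] [-0.001  0.002  0.001] from [ 0.5089 -0.3473  0.0618]
```

In the tool's units: 0.0193 m / 0.6 = 0.0322, 0.018 m / 0.6 = 0.03.

Emit:
hand_motion:
  moves: "-0.0017,-0.0008,0.0083,0,0,0;-0.0017,-0.0008,0.015,0,0,0;-0.0017,-0.0008,0.02,0,0,0;-0.0017,-0.0008,0.0242,0,0,0;-0.0017,-0.0008,0.0275,0,0,0;-0.0017,-0.0008,0.03,0,0,0;-0.0017,-0.0008,0.0322,0,0,0;-0.0017,-0.0008,0.0322,0,0,0"

```text
time: 43.18
tool_pos: [0.5089, -0.3476, 0.0426]
ee_rot: [-3.141, 0.0, -3.141]
contact_force: [-3.3, 2.7, 5.0]
opening: 0.0334
finger_force: 30.0
```

In the tool's units: 0.428 m / 0.6 = 0.7133, -0.18 m / 0.6 = -0.3.

Emit:
hand_motion:
  moves: "0,0,0,0,0,0;0,0,0,0,0,0;0,0,0,0,0,0;0,0,0,0,0,0;0,0,-0.05,0,0,0;0,0,-0.15,0,0,0;0,0,-0.25,0,0,0;-0.0333,0.0833,-0.3,0,0,0;-0.0667,0.1833,-0.3,0,0,0;-0.1,0.2833,-0.3,0,0,0;-0.1333,0.3833,-0.3,0,0,0;-0.1667,0.4833,-0.3,0,0,0;-0.1767,0.5833,-0.3,0,0,0;-0.1767,0.6667,-0.3,0,0,0;-0.1767,0.7133,-0.3,0,0,0;-0.1767,0.7133,-0.3,0,0,0;-0.1767,0.7133,-0.3,0,0,0;-0.1767,0.7133,-0.3,0,0,0"
  finger_gap: 0.05

```text
time: 45.42
tool_pos: [0.615, 0.0788, 0.2212]
ee_rot: [-3.141, 0.0, 3.14]
contact_force: [-0.7, -0.3, 0.6]
opening: 0.0501
finger_force: 0.0
```

```bash
python3 - <<'E'
from h import *
im,p=grab('wrist','w8');it,pt=grab('top','top8')
t0=cv2.imread('pics/top0.png')[:,:,::-1].copy()
for b in(90,130,170): print('S',weight(im,p,(.639,.082),.024,24,b),weight(t0,pt,(.639,.082),.024,11,b))
rel(.639,.082,.034,np.pi)
cv2.imwrite('pics/c8.png',np.vstack([cv2.resize(it[150:300,70:430,::-1],(800,300)),cv2.resize(im[90:270,32:512,::-1],(800,300))]))
E
```

```text
S [0.63965414 0.08312699 0.01344585] [0.64025494 0.08298667 0.01341924]
S [0.63957105 0.08307732 0.01324164] [0.64026111 0.08294821 0.01300318]
S [0.63970274 0.08303622 0.01292564] [0.64016169 0.08295375 0.01259769]
rel [-0.024   0.003   0.1872] [-0.     0.    -0.002] from [0.6149 0.079  0.2212]
```

View pics/c8.png

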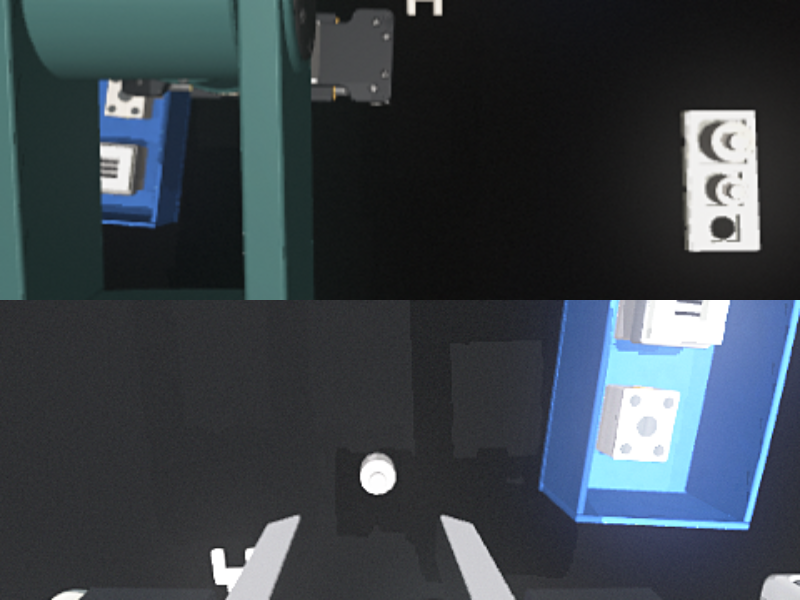

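The small weight is at crop pixel (378,474). The large and medium stand in the rack, and the tote contents look right.

In the tool's units: 0.188 m / 0.6 = 0.3133, 0.05 m / 0.6 = 0.0833.

Emit:
hand_motion:
  moves: "-0.0413,0.0068,0.0833,0,0,0;-0.0413,0.0068,0.1667,0,0,0;-0.0413,0.0068,0.2333,0,0,0;-0.0413,0.0068,0.2833,0,0,0;-0.0413,0.0068,0.305,0,0,0;-0.0413,0.0068,0.3133,0,0,0;-0.0413,0.0068,0.3133,0,0,0;-0.0413,0.0068,0.3133,0,0,0"

```text
time: 46.52
tool_pos: [0.6408, 0.0845, 0.035]
ee_rot: [3.141, 0.003, -3.141]
contact_force: [-1.0, -0.9, -0.3]
opening: 0.05
finger_force: 0.0
```

Emit:
hand_motion:
  moves: "0,0,0,0,0,0;0,0,0,0,0,0;0,0,0,0,0,0;0,0,0,0,0,0;0,0,0,0,0,0;0,0,0,0,0,0"
  finger_gap: 0.016
  grip_force: 25

```text
time: 47.28
tool_pos: [0.6398, 0.0845, 0.0335]
ee_rot: [3.141, 0.0, -3.141]
contact_force: [-0.6, 0.5, 1.9]
opening: 0.0254
finger_force: 25.0
```

Emit:
hand_motion:
  moves: "0,0,-0.0333,0,0,0;0,0,-0.1,0,0,0;0,0,-0.2,0,0,0;0,0,-0.2,0,0,0;0,0,-0.2,0,0,0"

```text
time: 47.9
tool_pos: [0.6395, 0.0845, 0.1537]
ee_rot: [3.141, 0.001, -3.141]
contact_force: [-0.1, 0.0, -2.4]
opening: 0.0252
finger_force: 25.0
```

```bash
python3 -c "
from h import *
rel(.4648,-.3493,.155,np.pi)"
```

```text
rel [ 0.1748 -0.4338 -0.0014] [0.    0.001 0.   ] from [0.6395 0.0845 0.1537]
```

In the tool's units: -0.4338 m / 0.6 = -0.723, -0.385 m / 0.6 = -0.6417.

Emit:
hand_motion:
  moves: "0.0333,-0.0917,0,0,0,0;0.075,-0.1833,0,0,0,0;0.1083,-0.275,0,0,0,0;0.15,-0.3667,0,0,0,0;0.1833,-0.4583,0,0,0,0;0.225,-0.55,0,0,0,0;0.2583,-0.6417,0,0,0,0;0.2913,-0.723,0,0,0,0;0.2913,-0.723,0,0,0,0;0.2913,-0.723,0,0,0,0;0.2913,-0.723,0.05,0,0,0;0.2913,-0.723,0.1,0,0,0;0.2913,-0.723,0.1417,0,0,0;0.2913,-0.723,0.1525,0,0,0;0.2913,-0.723,0.1525,0,0,0;0.2913,-0.723,0.1525,0,0,0"

```text
time: 49.9
tool_pos: [0.4659, -0.3496, 0.0632]
ee_rot: [-3.14, 0.002, -3.141]
contact_force: [-0.5, -0.5, -1.0]
opening: 0.0254
finger_force: 25.0
```

```bash
python3 - <<'E'
from h import *
rel(.4648,-.3493,.0415,np.pi)
E
```

```text
rel [0.0011 0.0003 0.0217] [-0.002  0.002  0.001] from [ 0.4659 -0.3496  0.0632]
```

In the tool's units: 0.0217 m / 0.6 = 0.0362, 0.0205 m / 0.6 = 0.0342.

Emit:
hand_motion:
  moves: "0.0008,0.0005,0.01,0,0,0;0.0008,0.0005,0.0183,0,0,0;0.0008,0.0005,0.0242,0,0,0;0.0008,0.0005,0.0283,0,0,0;0.0008,0.0005,0.0317,0,0,0;0.0008,0.0005,0.0342,0,0,0;0.0008,0.0005,0.0362,0,0,0;0.0008,0.0005,0.0362,0,0,0"

```text
time: 50.9
tool_pos: [0.4645, -0.3491, 0.0414]
ee_rot: [-3.141, 0.0, -3.141]
contact_force: [-2.5, 2.1, 5.1]
opening: 0.0252
finger_force: 25.0
```

In the tool's units: 0.32 m / 0.6 = 0.5333, -0.15 m / 0.6 = -0.25.

Emit:
hand_motion:
  moves: "0,0,0,0,0,0;0,0,0,0,0,0;0,0,0,0,0,0;0,0,0,0,0,0;0,0,-0.05,0,0,0;0,0,-0.15,0,0,0;0,0,-0.25,0,0,0;0.0333,0.0833,-0.3333,0,0,0;0.1,0.1667,-0.3333,0,0,0;0.1417,0.2667,-0.3333,0,0,0;0.1417,0.3667,-0.3333,0,0,0;0.1417,0.4667,-0.3333,0,0,0;0.1417,0.5333,-0.3333,0,0,0;0.1417,0.5333,-0.3333,0,0,0;0.1417,0.5333,-0.3333,0,0,0"
  finger_gap: 0.05

```text
time: 52.78
tool_pos: [0.3794, -0.0295, 0.24]
ee_rot: [-3.141, 0.0, -3.141]
contact_force: [-0.1, 0.0, 0.7]
opening: 0.05
finger_force: 0.0
```

```bash
python3 - <<'E'
from h import *
it,pt=grab('top','top9');im,p=grab('side','side9')
cv2.imwrite('pics/c9.png',np.vstack([cv2.resize(it[150:285,70:430,::-1],(800,300)),np.hstack([cv2.resize(im[130:205,140:240,::-1],(400,300),interpolation=cv2.INTER_CUBIC),cv2.resize(im[240:315,285:385,::-1],(400,300),interpolation=cv2.INTER_CUBIC)])]))
for n,g,z,r in(('L',(.5648,-.3457),.062,.01),('M',(.5096,-.3478),.051,.008),('S',(.4648,-.3493),.044,.006)):
    print(n,'expected knob top px: top',proj(pt,(*g,z))[0].round(1),'side',proj(p,(*g,z))[0].round(1))
E
```

```text
L expected knob top px: top [402.3 220.1] side [349.8 251.9]
M expected knob top px: top [401.3 245.2] side [335.8 268.3]
S expected knob top px: top [400.6 265.2] side [323.9 281.7]
```

View pics/c9.png

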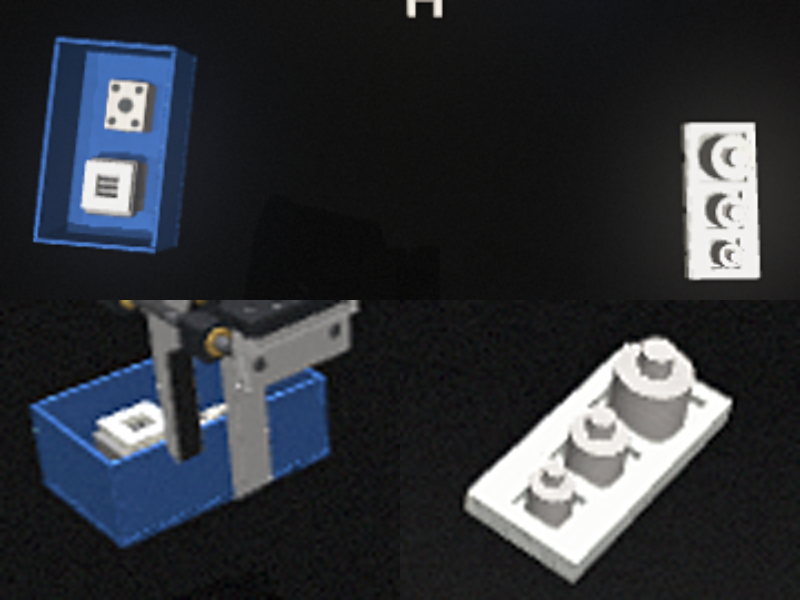

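The final views show all three weights upright and seated, with the knobs within about 2 px of where they should be. The tote is packed head, cover, gasket, with the second head beside them, and the bench is clear. I'll hand it in.

```bash
python3 -c "
from plant import env, camrig
print(env.sign_off())"
```

```text
the job is handed in; nothing more can be done
None
```

The job is handed in at about 53 s of the 210 s allowed: both heads are on the tote floor, the cover is on one head with the gasket on top, and all three weights stand upright in their own pockets; the sign-off returned no verdict.

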